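# Return the reagent bottles to their spill saucers

## Robot

A 7-joint arm with a two-finger parallel gripper is mounted at the origin on a cart in front of the work surface, level with it; the furniture and walls round the work are solid. World frame = base frame: x ahead of the robot, y to its left, z up, the work surface at z = 0. Lengths are in m, angles in rad, forces in N, time in s.
With the tool pointing down it reaches from about 0.425 to 0.875 m from the base axis. Payload 4.7 kg.
Tool frame: the origin (TCP) lies midway between the tips of the shut fingers; the grasp point (between the pads) lies 19 mm behind it; z points along the fingers, y is the line along which they close (so a half turn about z gives the same grasp; the last joint's range is limited). The gripper opens to 85 mm and grips with 20 to 120 N. Pads are 22 mm wide; open, the fingers measure 114 mm over their backs; the gripper's body (76 mm by 85 mm) begins 54 mm behind the grasp point. The pads swing forward as they close: fully open they stand 13 mm farther back than shut.
Start: joints at [-1.332, 0.321, -0.07, 1.45, 0.023, 1.371, -0.057], TCP at [0.145, 0.634, 0.231] pointing down, gripper open.
Joint ranges: [-2.86, 2.86], [-0.3, 2.09], [-1.38, 1.24], [0.06, 2.45], [-1.56, 4.7], [0.09, 2.05], [-2.69, 2.69]. Speed limits (rad/s): [2.57, 2.57, 3.14, 3.14, 3.14, 3.14, 3.14].

## Interface

Orientations are given as a rotation vector (axis times angle).
In Python, from bench import readout, viewer, close_job gives the robot as it stands.
- The arm moves only by the shell command python3 -m inch 'ROWS' [FORCE]. ROWS is JSON, a list of rows, each an object of numbers: "grip": the opening in per cent of the stroke, from 0 (shut) to 100 (fully open); "tx", "ty", "tz": the shift along the tool's x, y, z normalised to -1 to 1, where 1 is 0.02 m; "yaw": the turn about the tool's z normalised to -1 to 1, where 1 is 4 degrees. In form: [{"grip": .., "tx": .., "ty": .., "tz": .., "yaw": ..}, ...]. A call has exactly 5 rows; each row shifts and turns the commanded pose from where the row before left it, along the tool's axes as they then stand; what a row does not reach is not made up. A row lasts 1/8 s, in which the tool goes at most 62.5 mm and 10.7 degrees, less where a joint would pass 70% of its speed; a pose out of reach is approached as far as the arm can. A call with a number of a shift or a turn outside -1 to 1 is refused whole. A call with a gripper value outside its range is refused whole. The fingers move at their own pace and stop on an object; FORCE is the grip in N (left out, the last holds). Time passes only in rows, so rows that do not move let the fingers close, or fill a call up. It gives the time, the measured TCP pose, the force, the opening and the grip force at its end, in the units of the state.
- readout.state(): the state, without advancing time (a new reading comes with each control period).
- viewer.capture(name): name is "scene" or "top"; returns (picture, depth): 400x640x3 uint8, red, green, blue; 400x640 float32, m along the optical axis (not along the pixel's ray), 0 where there is no reading.
- viewer.camera_model(name): a dict with "fx", "fy", "cx", "cy" (pixels), "extrinsics" (4x4, takes a point from world to camera coordinates). Camera axes: x right, y up, looking along -z (the intrinsics and any distortion apply to the point x, -y, -z); pixel columns grow to the right and rows downward; lengths in m; the calibration is good to about 2 mm. A picture is of the moment at which its call begins. camera_model takes no time and is no camera call.
- close_job(): hands the job in; it is judged then, once.
The state is a dict: "time": time; "joint_positions": joint angles; "qvel": joint speeds; "tau": joint torques, N m; "tool_pos": TCP position; "ee_rot": TCP orientation; "contact_force": force on the tool from outside, world axes, zero at the start; "torque": the same for the moment, N m; "grip_width": opening from 0.0 (shut) to 1.0 (fully open); "grasp_force": force on a finger pad.
Only numpy, scipy, OpenCV 4.12 (cv2) and the standard library are available. Lean on these libraries where they do the work, as an engineer would, in place of code of your own. Each camera call takes 0.05 s, during which the arm holds its last target. There are 200 camera calls.

## Task

The reagent bottles were put back wrongly: stand the red-, green-, white- and orange-capped bottles each upright in the spill saucer of its cap's colour, flat on the saucer's floor and let go. Two of the saucers are occupied by a wrong bottle, so mind the order. Set the bottles down gently, tip nothing over, and leave the black-capped bottle and the glass flask where they stand.

Things in the scene. Friction and masses are not known exactly. Their poses are not given: they have to be found in the camera images.
- red_bottle: amber reagent bottle with a red cap, loose, 52 mm across and 113 mm tall, about 0.2 kg (0.13 to 0.35), closed; straight-sided for 50 mm from its foot, then a shoulder narrowing to the cap; the cap, 38 mm across, fills the top 13 mm and can be gripped from above; origin at the centre of its underside, z up its axis
- green_bottle: white reagent bottle with a green cap, loose, 46 mm across and 95 mm tall, about 0.2 kg (0.13 to 0.35), closed; straight-sided for 50 mm from its foot, then a shoulder narrowing to the cap; the cap, 35 mm across, fills the top 13 mm and can be gripped from above; origin at the centre of its underside, z up its axis
- white_bottle: clear reagent bottle with a white cap and pale label, loose, 50 mm across and 103 mm tall, about 0.2 kg (0.13 to 0.35), closed; straight-sided for 50 mm from its foot, then a shoulder narrowing to the cap; the cap, 35 mm across, fills the top 13 mm and can be gripped from above; origin at the centre of its underside, z up its axis
- orange_bottle: clear reagent bottle with an orange cap and red label, loose, 54 mm across and 110 mm tall, about 0.2 kg (0.13 to 0.35), closed; straight-sided for 50 mm from its foot, then a shoulder narrowing to the cap; the cap, 38 mm across, fills the top 13 mm and can be gripped from above; origin at the centre of its underside, z up its axis
- red_saucer: round red spill saucer, fixed to the worktop: 82 mm across, 76 mm inside, rim 12 mm high, inner floor 4 mm above the worktop; origin at the centre of its underside on the worktop, z up
- green_saucer: round green spill saucer, fixed to the worktop: 82 mm across, 76 mm inside, rim 12 mm high, inner floor 4 mm above the worktop; origin at the centre of its underside on the worktop, z up
- white_saucer: round white spill saucer, fixed to the worktop: 82 mm across, 76 mm inside, rim 12 mm high, inner floor 4 mm above the worktop; origin at the centre of its underside on the worktop, z up
- orange_saucer: round orange spill saucer, fixed to the worktop: 82 mm across, 76 mm inside, rim 12 mm high, inner floor 4 mm above the worktop; origin at the centre of its underside on the worktop, z up
- black_bottle: clear reagent bottle with a black cap and pink label, loose, 55 mm across, 120 mm tall; has no saucer; origin at the centre of its underside, z up its axis
- flask: clear glass conical flask, loose, 71 mm across the foot, 125 mm tall; origin at the centre of its underside, z up its axis

How it is judged:
At the end, for the whole second after the job is handed in: Each of the four bottles stands upright (within 0.08 rad) and at rest on the floor of the saucer of its cap's colour, axis within 16 mm of the saucer's centre and underside 2 to 7 mm above the worktop; the black-capped bottle and the flask are within 20 mm of where they stood (horizontal distance between red_bottle and red_saucer below 0.016 m and z of red_bottle in the frame of red_saucer between 0.002 and 0.007 m and angle between each of red_bottle, green_bottle, white_bottle, orange_bottle's own z axis and vertical below 0.08 rad and linear speed of each of red_bottle, green_bottle, white_bottle, orange_bottle below 0.02 m/s and horizontal distance between green_bottle and green_saucer below 0.016 m and z of green_bottle in the frame of green_saucer between 0.002 and 0.007 m and horizontal distance between white_bottle and white_saucer below 0.016 m and z of white_bottle in the frame of white_saucer between 0.002 and 0.007 m and horizontal distance between orange_bottle and orange_saucer below 0.016 m and z of orange_bottle in the frame of orange_saucer between 0.002 and 0.007 m and distance of each of black_bottle, flask from where it was at the start of the episode below 0.02 m); the robot touches nothing.
It fails at once if a bottle or the flask is tipped over (angle between any of red_bottle, green_bottle, white_bottle, orange_bottle, black_bottle, flask's own z axis and vertical above 0.6 rad).
It fails at once if the black-capped bottle or the flask is shifted by more than 20 mm (distance of any of black_bottle, flask from where it was at the start of the episode above 0.02 m).
It fails at once if a bottle is dropped or slammed into a saucer (over 60 N) (contact force between any of red_bottle, green_bottle, white_bottle, orange_bottle and red_saucer above 60 N or contact force between any of red_bottle, green_bottle, white_bottle, orange_bottle and green_saucer above 60 N or contact force between any of red_bottle, green_bottle, white_bottle, orange_bottle and white_saucer above 60 N or contact force between any of red_bottle, green_bottle, white_bottle, orange_bottle and orange_saucer above 60 N).
It also fails if it takes over 120 s, if anything falls off the work surface, if the arm or the gripper's body presses on something with over 40 N, if the wrist force passes 120 N, or if a joint passes its speed limit or range.

## Working session

There is one attempt and no reset: what is moved stays moved. The work goes in short steps, Python scripts to look and compute and a shell command to move; the robot and the scene stay as the last step left them, time stands still between calls to the robot, and variables do not carry over. Pictures are saved under pics/ and viewed, at most 14 in all, crops included, and the job is handed in when it is done.

```bash
mkdir -p pics
python3 - <<'E'
from bench import readout, viewer
import cv2,numpy as np
for n in("top","scene"):
    p,d=viewer.capture(n); np.savez(f"{n}0.npz",p=p,d=d); cv2.imwrite(f"pics/{n}0.png",p[:,:,::-1])
    m=viewer.camera_model(n); print({k:(np.round(v,3).tolist() if k=="extrinsics" else v) for k,v in m.items()})
s=readout.state(); print(s)
E
```

```text
{'fx': 458.69842671911726, 'fy': 458.69842671911726, 'cx': 320.68432391659877, 'cy': 202.14961584148432, 'extrinsics': [[-0.029, -0.999, -0.032, 0.034], [0.988, -0.034, 0.152, -0.515], [-0.152, -0.027, 0.988, -1.114], [0.0, 0.0, 0.0, 1.0]]}
{'fx': 512.6769463767076, 'fy': 512.6769463767076, 'cx': 326.351959848833, 'cy': 196.06824959533913, 'extrinsics': [[0.763, -0.646, -0.026, -0.398], [0.288, 0.304, 0.908, -0.194], [-0.579, -0.7, 0.419, -0.907], [0.0, 0.0, 0.0, 1.0]]}
{'time': 0.1, 'joint_positions': array([-1.33190562,  0.32173922, -0.07009939,  1.45155748,  0.02260475,
        1.37078055, -0.05688255]), 'qvel': array([ 0.00094324, -0.00194105,  0.00027265, -0.00392208, -0.0010853 ,
       -0.00204535,  0.00207186]), 'tau': array([-8.14198756e-05, -4.94874752e+01, -3.83813968e-01, -3.15211380e+01,
        1.31713314e-02,  7.46887818e-03, -1.31134561e-05]), 'tool_pos': array([0.14481931, 0.63317325, 0.230337  ]), 'ee_rot': array([-3.52252253e-01, -3.12168218e+00,  2.66186754e-03]), 'contact_force': array([ 0.43277333,  0.32722363, -0.02405394]), 'torque': array([-0.03992684,  0.00122113,  0.04966279]), 'grasp_force': 0.0, 'grip_width': 0.9993288678728636}
```

View pics/top0.png

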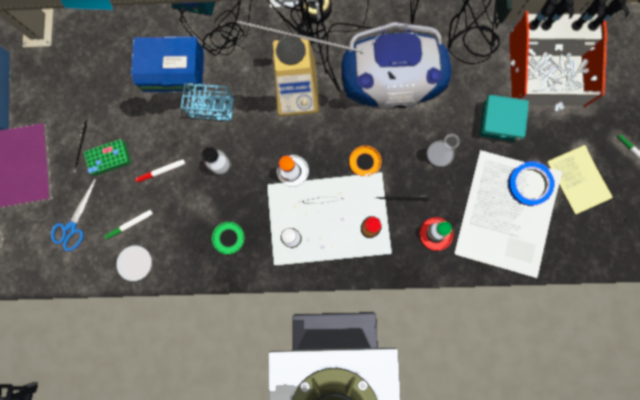

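View pics/scene0.png

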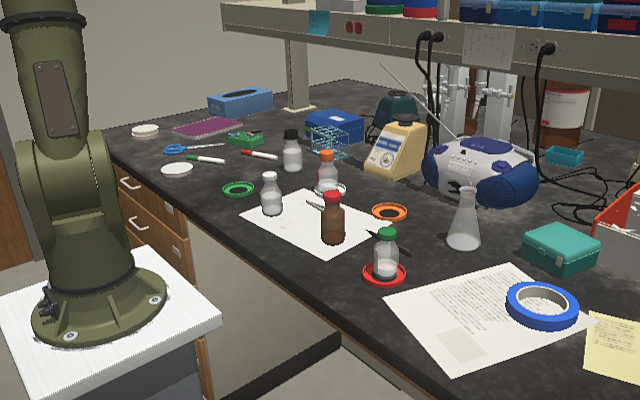

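The top view shows the red bottle at (371,226) and the white bottle at (290,237), both standing on paper. The orange bottle is in the white saucer (292,170) and the green bottle is in the red saucer (436,233). The green saucer (228,238) and orange saucer (365,160) are empty. The black bottle is at (215,160) and the flask at (440,150).

```bash
cat > h.py <<'E'
import cv2,numpy as np
from scipy.spatial.transform import Rotation as R
from bench import readout, viewer
def grab(n,save=None):
    p,d=viewer.capture(n)
    if save: cv2.imwrite(f"pics/{save}.png",p[:,:,::-1])
    return p,d
def toplane(n,uv,z):
    m=viewer.camera_model(n);E=np.array(m["extrinsics"]);Rm,t=E[:3,:3],E[:3,3]
    c=-Rm.T@t; r=Rm.T@np.array([(uv[0]-m["cx"])/m["fx"],-(uv[1]-m["cy"])/m["fy"],-1])
    return c+r*(z-c[2])/r[2]
HUE={"red":[(0,8),(172,180)],"green":[(40,85)],"orange":[(9,22)]}
def blobs(p,col,smin=110,vmin=70,amin=40):
    h=cv2.cvtColor(p,cv2.COLOR_RGB2HSV);m=np.zeros(h.shape[:2],np.uint8)
    if col=="white": m=cv2.inRange(h,(0,0,150),(180,45,255))
    else:
        for a,b in HUE[col]: m|=cv2.inRange(h,(a,smin,vmin),(b,255,255))
    cs,_=cv2.findContours(m,cv2.RETR_EXTERNAL,cv2.CHAIN_APPROX_NONE)
    return [(c,cv2.minEnclosingCircle(c)) for c in cs if cv2.contourArea(c)>amin]
def move(x,y,z=None):
    "tool-axis shift in row units to reach x,y,z"
    s=readout.state();d=np.array([x,y,z if z is not None else s["tool_pos"][2]])-s["tool_pos"]
    return (R.from_rotvec(s["ee_rot"]).inv().apply(d)/0.02).round(2)
E
python3 - <<'E'
from h import *
p=np.load("top0.npz")["p"]
for c in("red","green","orange"):
    for k,((u,v),r) in blobs(p,c):
        if 120<v<260 and 180<u<480:
            x,y,w,hh=cv2.boundingRect(k)
            print(c,round(u),round(v),round(r,1),(x,y,w,hh),[toplane("top",(u,v),z).round(3)[:2].tolist() for z in(.012,.09,.105)])
for n,uv,z in(("whitecap",(290,236),.1),("black",(210,156),.115),("wsaucer",(293,170),.012),("flask",(440,150),0.0)): print(n,toplane("top",uv,z).round(3))
big=cv2.resize(p[130:270,190:470],None,fx=2.8,fy=2.8,interpolation=cv2.INTER_CUBIC);cv2.imwrite("pics/crop.png",big[:,:,::-1])
print(R.from_rotvec(readout.state()["ee_rot"]).as_matrix().round(3))
E
```

```text
red 372 225 8.6 (364, 217, 17, 16) [[0.457, -0.111], [0.449, -0.104], [0.448, -0.103]]
red 436 233 17.7 (419, 216, 35, 35) [[0.43, -0.272], [0.424, -0.254], [0.423, -0.251]]
green 444 228 7.4 (437, 221, 15, 14) [[0.444, -0.293], [0.437, -0.274], [0.436, -0.271]]
green 228 238 17.1 (211, 221, 34, 34) [[0.436, 0.259], [0.43, 0.241], [0.429, 0.238]]
orange 369 228 8.6 (362, 221, 15, 16) [[0.45, -0.103], [0.442, -0.097], [0.441, -0.096]]
orange 286 162 7.9 (279, 155, 15, 16) [[0.628, 0.105], [0.609, 0.097], [0.605, 0.095]]
orange 365 161 17.1 (348, 145, 34, 31) [[0.625, -0.1], [0.606, -0.094], [0.602, -0.093]]
whitecap [0.428 0.091 0.1  ]
black [0.626 0.279 0.115]
wsaucer [0.608 0.088 0.012]
flask [ 0.65  -0.299  0.   ]
[[-0.975  0.223 -0.   ]
 [ 0.223  0.975 -0.002]
 [-0.    -0.002 -1.   ]]
```

View pics/crop.png

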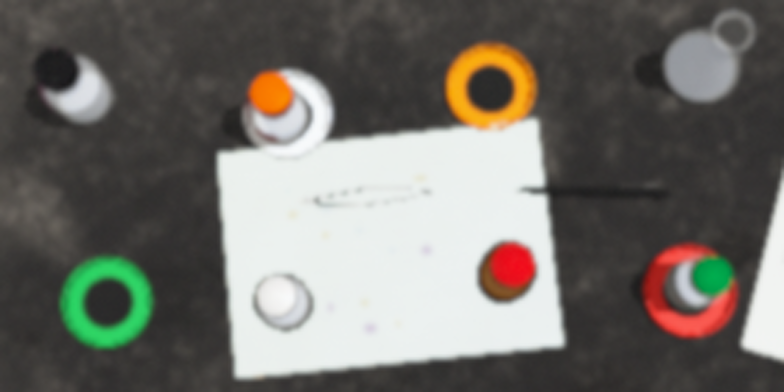

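```bash
python3 -m inch '[{"grip":100,"tx":-0.86,"ty":-0.59,"tz":0,"yaw":0},{"grip":100,"tx":-0.86,"ty":-0.59,"tz":0,"yaw":0},{"grip":100,"tx":-0.86,"ty":-0.59,"tz":0,"yaw":0},{"grip":100,"tx":-0.86,"ty":-0.59,"tz":0,"yaw":0},{"grip":100,"tx":-0.86,"ty":-0.59,"tz":0,"yaw":0}]' 40
python3 -m inch '[{"grip":100,"tx":-0.86,"ty":-0.59,"tz":0,"yaw":0},{"grip":100,"tx":-0.86,"ty":-0.59,"tz":0,"yaw":0},{"grip":100,"tx":-0.86,"ty":-0.59,"tz":0,"yaw":0},{"grip":100,"tx":-0.86,"ty":-0.59,"tz":0,"yaw":0},{"grip":100,"tx":-0.86,"ty":-0.59,"tz":0,"yaw":0}]'
python3 -c "from h import *;print(readout.state()['joint_positions'].round(2),move(.5,.25,.25),move(.437,-.274,.25))"
```

```text
time: 0.72
tool_pos: [0.2169, 0.5557, 0.2316]
ee_rot: [0.353, 3.121, 0.001]
contact_force: [0.0, -1.5, -0.0]
grip_width: 0.996
grasp_force: 0.0
time: 1.35
tool_pos: [0.2872, 0.4793, 0.2313]
ee_rot: [0.352, 3.122, 0.0]
contact_force: [-0.5, -0.8, 0.3]
grip_width: 0.999
grasp_force: 0.0
[-1.11  0.13  0.04  1.68 -0.    1.33  0.27] [-12.93  -8.8   -0.93] [-15.7  -35.05  -0.94]
```

```bash
python3 -m inch '[{"grip":100,"tx":-0.86,"ty":-0.59,"tz":-0.06,"yaw":0},{"grip":100,"tx":-0.86,"ty":-0.59,"tz":-0.06,"yaw":0},{"grip":100,"tx":-0.86,"ty":-0.59,"tz":-0.06,"yaw":0},{"grip":100,"tx":-0.86,"ty":-0.59,"tz":-0.06,"yaw":0},{"grip":100,"tx":-0.86,"ty":-0.59,"tz":-0.06,"yaw":0}]' |grep pos
python3 -m inch '[{"grip":100,"tx":-0.86,"ty":-0.59,"tz":-0.06,"yaw":0},{"grip":100,"tx":-0.86,"ty":-0.59,"tz":-0.06,"yaw":0},{"grip":100,"tx":-0.86,"ty":-0.59,"tz":-0.06,"yaw":0},{"grip":100,"tx":-0.86,"ty":-0.59,"tz":-0.06,"yaw":0},{"grip":100,"tx":-0.86,"ty":-0.59,"tz":-0.06,"yaw":0}]' |grep pos
python3 -m inch '[{"grip":100,"tx":-0.86,"ty":-0.59,"tz":-0.06,"yaw":0},{"grip":100,"tx":-0.86,"ty":-0.59,"tz":-0.06,"yaw":0},{"grip":100,"tx":-0.86,"ty":-0.59,"tz":-0.06,"yaw":0},{"grip":100,"tx":-0.86,"ty":-0.59,"tz":-0.06,"yaw":0},{"grip":100,"tx":-0.86,"ty":-0.59,"tz":-0.06,"yaw":0}]' |grep -E "pos|rot"
python3 -c "from h import *;print(readout.state()['joint_positions'].round(2),move(.437,-.274,.25))"
```

```text
tool_pos: [0.3579, 0.4026, 0.2375]
tool_pos: [0.4285, 0.3258, 0.2435]
tool_pos: [0.499, 0.2491, 0.2495]
ee_rot: [0.352, 3.122, 0.0]
[-0.78  0.11  0.3   1.67 -0.03  1.36  0.87] [ -2.8  -26.19  -0.03]
```

```bash
python3 -m inch '[{"grip":100,"tx":-0.11,"ty":-1,"tz":0,"yaw":0},{"grip":100,"tx":-0.11,"ty":-1,"tz":0,"yaw":0},{"grip":100,"tx":-0.11,"ty":-1,"tz":0,"yaw":0},{"grip":100,"tx":-0.11,"ty":-1,"tz":0,"yaw":0},{"grip":100,"tx":-0.11,"ty":-1,"tz":0,"yaw":0}]' |grep pos
python3 -m inch '[{"grip":100,"tx":-0.11,"ty":-1,"tz":0,"yaw":0},{"grip":100,"tx":-0.11,"ty":-1,"tz":0,"yaw":0},{"grip":100,"tx":-0.11,"ty":-1,"tz":0,"yaw":0},{"grip":100,"tx":-0.11,"ty":-1,"tz":0,"yaw":0},{"grip":100,"tx":-0.11,"ty":-1,"tz":0,"yaw":0}]' |grep pos
python3 -m inch '[{"grip":100,"tx":-0.11,"ty":-1,"tz":0,"yaw":0},{"grip":100,"tx":-0.11,"ty":-1,"tz":0,"yaw":0},{"grip":100,"tx":-0.11,"ty":-1,"tz":0,"yaw":0},{"grip":100,"tx":-0.11,"ty":-1,"tz":0,"yaw":0},{"grip":100,"tx":-0.11,"ty":-1,"tz":0,"yaw":0}]' |grep pos
python3 -m inch '[{"grip":100,"tx":-0.11,"ty":-1,"tz":0,"yaw":0},{"grip":100,"tx":-0.11,"ty":-1,"tz":0,"yaw":0},{"grip":100,"tx":-0.11,"ty":-1,"tz":0,"yaw":0},{"grip":100,"tx":-0.11,"ty":-1,"tz":0,"yaw":0},{"grip":100,"tx":-0.11,"ty":-1,"tz":0,"yaw":0}]' |grep pos
python3 -m inch '[{"grip":100,"tx":-0.11,"ty":-1,"tz":0,"yaw":0},{"grip":100,"tx":-0.11,"ty":-1,"tz":0,"yaw":0},{"grip":100,"tx":-0.11,"ty":-1,"tz":0,"yaw":0},{"grip":100,"tx":-0.11,"ty":-1,"tz":0,"yaw":0},{"grip":100,"tx":-0.11,"ty":-1,"tz":0,"yaw":0}]' |grep -E "pos|rot"
python3 - <<'E'
from h import *
s=readout.state();print(s['joint_positions'].round(2),move(.437,-.274,.079))
p,d=grab("scene","s1")
# scene check of all caps: project ray at cap height
for c,z in(("green",.09),("red",.106),("orange",.107)):
    for k,((u,v),r) in blobs(p,c):
        if 240<u<460 and v>130: print(c,round(u),round(v),round(r,1),[toplane("scene",(u,v),q).round(3)[:2].tolist() for q in(z,.012)])
E
```

```text
tool_pos: [0.4864, 0.149, 0.2495]
tool_pos: [0.4751, 0.049, 0.2493]
tool_pos: [0.4634, -0.0509, 0.2493]
tool_pos: [0.4517, -0.1508, 0.2494]
tool_pos: [0.44, -0.2506, 0.2493]
ee_rot: [0.352, 3.122, 0.0]
[-0.36 -0.02  0.82  1.8   0.02  1.36  1.81] [-0.11 -1.17  8.52]
green 387 233 9.2 [[0.442, -0.269], [0.546, -0.173]]
green 245 140 17.8 [[0.544, 0.377], [0.666, 0.585]]
red 384 274 22.1 [[0.322, -0.376], [0.426, -0.278]]
red 332 196 9.0 [[0.45, -0.105], [0.582, 0.05]]
orange 333 236 10.0 [[0.34, -0.236], [0.45, -0.107]]
orange 312 308 154.2 [[0.186, -0.369], [0.262, -0.268]]
orange 389 212 17.7 [[0.48, -0.237], [0.62, -0.108]]
orange 326 155 7.5 [[0.598, 0.086], [0.764, 0.285]]
```

View pics/s1.png

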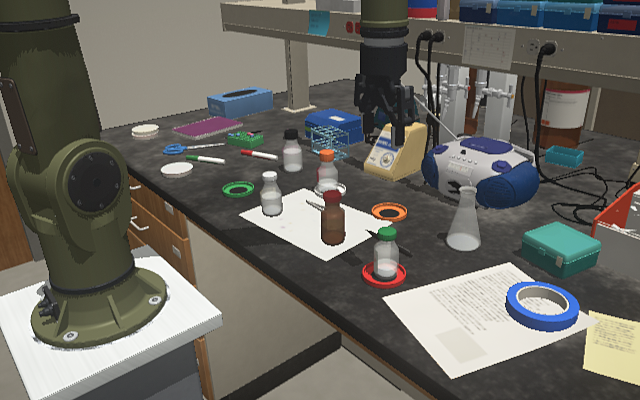

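```bash
python3 -m inch '[{"grip":100,"tx":-0.1,"ty":-0.53,"tz":0.8,"yaw":0},{"grip":100,"tx":-0.1,"ty":-0.53,"tz":0.8,"yaw":0},{"grip":100,"tx":0,"ty":0,"tz":0.9,"yaw":0},{"grip":100,"tx":0,"ty":0,"tz":1,"yaw":0},{"grip":100,"tx":0,"ty":0,"tz":1,"yaw":0}]' |grep pos
python3 -m inch '[{"grip":100,"tx":0,"ty":0,"tz":1,"yaw":0},{"grip":100,"tx":0,"ty":0,"tz":1,"yaw":0},{"grip":100,"tx":0,"ty":0,"tz":1,"yaw":0},{"grip":100,"tx":0,"ty":0,"tz":0.5,"yaw":0},{"grip":100,"tx":0,"ty":0,"tz":0.5,"yaw":0}]'
python3 -m inch '[{"grip":50,"tx":0,"ty":0,"tz":0,"yaw":0},{"grip":50,"tx":0,"ty":0,"tz":0,"yaw":0},{"grip":40,"tx":0,"ty":0,"tz":0,"yaw":0},{"grip":30,"tx":0,"ty":0,"tz":0,"yaw":0},{"grip":20,"tx":0,"ty":0,"tz":0,"yaw":0}]' 40
python3 -m inch '[{"grip":0,"tx":0,"ty":0,"tz":0,"yaw":0},{"grip":0,"tx":0,"ty":0,"tz":0,"yaw":0},{"grip":0,"tx":0,"ty":0,"tz":0,"yaw":0},{"grip":0,"tx":0,"ty":0,"tz":0,"yaw":0},{"grip":0,"tx":0,"ty":0,"tz":0,"yaw":0}]' 40
```

```text
tool_pos: [0.4397, -0.2702, 0.1582]
time: 7.65
tool_pos: [0.4399, -0.2707, 0.0789]
ee_rot: [0.352, 3.122, 0.0]
contact_force: [0.1, 0.5, 0.6]
grip_width: 1.0
grasp_force: 0.0
time: 8.28
tool_pos: [0.4403, -0.2716, 0.0801]
ee_rot: [0.352, 3.12, -0.001]
contact_force: [0.7, -0.7, 5.0]
grip_width: 0.381
grasp_force: 39.8
time: 8.9
tool_pos: [0.4403, -0.2716, 0.0801]
ee_rot: [0.352, 3.12, -0.001]
contact_force: [-0.5, -1.0, 6.3]
grip_width: 0.375
grasp_force: 39.9
```

```bash
python3 -m inch '[{"grip":0,"tx":0,"ty":0,"tz":-0.4,"yaw":0},{"grip":0,"tx":0,"ty":0,"tz":-0.6,"yaw":0},{"grip":0,"tx":0,"ty":0,"tz":-0.8,"yaw":0},{"grip":0,"tx":0,"ty":0,"tz":-1,"yaw":0},{"grip":0,"tx":0,"ty":0,"tz":-1,"yaw":0}]' 
python3 -m inch '[{"grip":0,"tx":-0.3,"ty":0,"tz":-1,"yaw":0},{"grip":0,"tx":-0.3,"ty":0,"tz":-1,"yaw":0},{"grip":0,"tx":-0.3,"ty":0,"tz":-1,"yaw":0},{"grip":0,"tx":-0.3,"ty":0,"tz":-1,"yaw":0},{"grip":0,"tx":-0.3,"ty":0,"tz":-0.7,"yaw":0}]'
python3 -c "
from h import *
grab('scene','s2');print(move(.436,.259,.25))"
```

```text
time: 9.52
tool_pos: [0.4397, -0.271, 0.1568]
ee_rot: [0.352, 3.121, 0.0]
contact_force: [-0.5, 0.4, -1.6]
grip_width: 0.375
grasp_force: 39.9
time: 10.15
tool_pos: [0.4693, -0.2779, 0.2511]
ee_rot: [0.352, 3.12, 0.0]
contact_force: [0.0, 0.1, -2.1]
grip_width: 0.374
grasp_force: 39.9
[ 7.68 25.8   0.08]
```

View pics/s2.png

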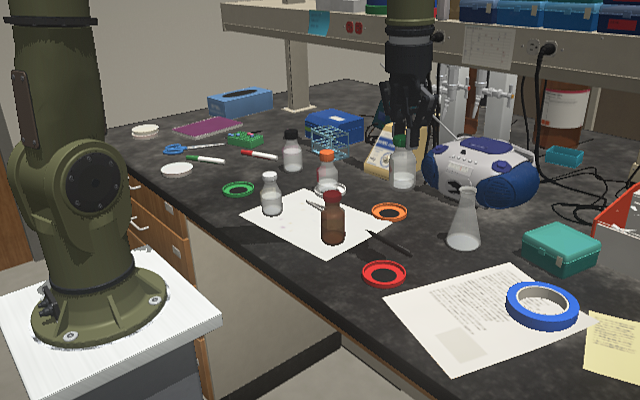

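The green bottle hangs upright in the gripper at (401,165) and the red saucer at (384,274) is empty. Next I carry it over to the green saucer.

```bash
python3 -m inch '[{"grip":0,"tx":0.1,"ty":0.6,"tz":0,"yaw":0},{"grip":0,"tx":0.24,"ty":1,"tz":0,"yaw":0},{"grip":0,"tx":0.24,"ty":1,"tz":0,"yaw":0},{"grip":0,"tx":0.24,"ty":1,"tz":0,"yaw":0},{"grip":0,"tx":0.24,"ty":1,"tz":0,"yaw":0}]' |grep pos
python3 -m inch '[{"grip":0,"tx":0.24,"ty":1,"tz":0,"yaw":0},{"grip":0,"tx":0.24,"ty":1,"tz":0,"yaw":0},{"grip":0,"tx":0.24,"ty":1,"tz":0,"yaw":0},{"grip":0,"tx":0.24,"ty":1,"tz":0,"yaw":0},{"grip":0,"tx":0.24,"ty":1,"tz":0,"yaw":0}]' |grep pos
python3 -m inch '[{"grip":0,"tx":0.24,"ty":1,"tz":0,"yaw":0},{"grip":0,"tx":0.24,"ty":1,"tz":0,"yaw":0},{"grip":0,"tx":0.24,"ty":1,"tz":0,"yaw":0},{"grip":0,"tx":0.24,"ty":1,"tz":0,"yaw":0},{"grip":0,"tx":0.24,"ty":1,"tz":0,"yaw":0}]' |grep pos
python3 -m inch '[{"grip":0,"tx":0.24,"ty":1,"tz":0,"yaw":0},{"grip":0,"tx":0.24,"ty":1,"tz":0,"yaw":0},{"grip":0,"tx":0.24,"ty":1,"tz":0,"yaw":0},{"grip":0,"tx":0.24,"ty":1,"tz":0,"yaw":0},{"grip":0,"tx":0.24,"ty":1,"tz":0,"yaw":0}]' |grep pos
python3 -m inch '[{"grip":0,"tx":0.24,"ty":1,"tz":0,"yaw":0},{"grip":0,"tx":0.24,"ty":1,"tz":0,"yaw":0},{"grip":0,"tx":0.24,"ty":1,"tz":0,"yaw":0},{"grip":0,"tx":0.24,"ty":1,"tz":0,"yaw":0},{"grip":0,"tx":0.24,"ty":0.8,"tz":0,"yaw":0}]' |grep -E "pos|force"
python3 -c "
from h import *
print(move(.436,.259,.08))
p,d=grab('top')
for k,((u,v),r) in blobs(p,'green'):
  if v>200 and u>180: print(u,v,r,toplane('top',(u,v),.012))
p,d=grab('scene')
for k,((u,v),r) in blobs(p,'green'):
  if 215<u<265 and v>130: print(u,v,r,toplane('scene',(u,v),.012),toplane('scene',(u,v),.007))
"
```

```text
tool_pos: [0.4678, -0.1814, 0.2482]
tool_pos: [0.4665, -0.0789, 0.2483]
tool_pos: [0.4652, 0.0236, 0.2483]
tool_pos: [0.4652, 0.1266, 0.2491]
tool_pos: [0.4634, 0.2256, 0.2493]
contact_force: [0.5, 0.4, -1.1]
grasp_force: 39.9
[1.7  1.32 8.46]
227.58302307128906 237.76414489746094 17.261764526367188 [0.43610188 0.25980141 0.012     ]
237.56451416015625 187.5 15.636731147766113 [0.43805193 0.25906967 0.012     ] [0.44370825 0.26931036 0.007     ]
245.41429138183594 139.5 17.762619018554688 [0.665993   0.58456776 0.012     ] [0.67378716 0.59786128 0.007     ]
```

```bash
python3 -m inch '[{"grip":0,"tx":0.9,"ty":0.7,"tz":0.4,"yaw":0},{"grip":0,"tx":0.75,"ty":0.6,"tz":1,"yaw":0},{"grip":0,"tx":0,"ty":0,"tz":1,"yaw":0},{"grip":0,"tx":0,"ty":0,"tz":1,"yaw":0},{"grip":0,"tx":0,"ty":0,"tz":1,"yaw":0}]' |grep pos
python3 -m inch '[{"grip":0,"tx":0,"ty":0,"tz":1,"yaw":0},{"grip":0,"tx":0,"ty":0,"tz":1,"yaw":0},{"grip":0,"tx":0,"ty":0,"tz":0.9,"yaw":0},{"grip":0,"tx":0,"ty":0,"tz":0.6,"yaw":0},{"grip":0,"tx":0,"ty":0,"tz":0.3,"yaw":0}]'
python3 -m inch '[{"grip":0,"tx":0,"ty":0,"tz":0.1,"yaw":0},{"grip":0,"tx":0,"ty":0,"tz":0.05,"yaw":0},{"grip":0,"tx":0,"ty":0,"tz":0,"yaw":0},{"grip":0,"tx":0,"ty":0,"tz":0,"yaw":0},{"grip":0,"tx":0,"ty":0,"tz":0,"yaw":0}]'
python3 -c "
from h import *
print(move(.437,.259,.08))"
```

```text
tool_pos: [0.4374, 0.256, 0.1609]
time: 14.68
tool_pos: [0.4371, 0.2564, 0.0849]
ee_rot: [-0.353, -3.121, 0.001]
contact_force: [1.1, 0.2, -1.8]
grip_width: 0.376
grasp_force: 40.0
time: 15.3
tool_pos: [0.4372, 0.257, 0.0825]
ee_rot: [0.352, 3.122, 0.0]
contact_force: [1.1, 0.2, -1.0]
grip_width: 0.377
grasp_force: 40.0
[0.03 0.1  0.13]
```

```bash
python3 -m inch '[{"grip":0,"tx":0,"ty":0.1,"tz":0.05,"yaw":0},{"grip":0,"tx":0,"ty":0,"tz":0.05,"yaw":0},{"grip":0,"tx":0,"ty":0,"tz":0.05,"yaw":0},{"grip":0,"tx":0,"ty":0,"tz":0,"yaw":0},{"grip":0,"tx":0,"ty":0,"tz":0,"yaw":0}]' |grep -E "pos|contact"
python3 -m inch '[{"grip":20,"tx":0,"ty":0,"tz":0,"yaw":0},{"grip":35,"tx":0,"ty":0,"tz":0,"yaw":0},{"grip":38,"tx":0,"ty":0,"tz":0,"yaw":0},{"grip":42,"tx":0,"ty":0,"tz":0,"yaw":0},{"grip":50,"tx":0,"ty":0,"tz":0,"yaw":0}]' 
python3 -m inch '[{"grip":65,"tx":0,"ty":0,"tz":0,"yaw":0},{"grip":80,"tx":0,"ty":0,"tz":0,"yaw":0},{"grip":100,"tx":0,"ty":0,"tz":0,"yaw":0},{"grip":100,"tx":0,"ty":0,"tz":-0.2,"yaw":0},{"grip":100,"tx":0,"ty":0,"tz":-0.4,"yaw":0}]' |grep -E "pos|width|contact"
python3 -m inch '[{"grip":100,"tx":0,"ty":0,"tz":-1,"yaw":0},{"grip":100,"tx":0,"ty":0,"tz":-1,"yaw":0},{"grip":100,"tx":0,"ty":0,"tz":-1,"yaw":0},{"grip":100,"tx":0,"ty":0,"tz":-1,"yaw":0},{"grip":100,"tx":0,"ty":0,"tz":-1,"yaw":0}]' |grep -E "pos|width|contact"
python3 -m inch '[{"grip":100,"tx":-0.7,"ty":-0.7,"tz":-1,"yaw":0},{"grip":100,"tx":-0.8,"ty":-0.8,"tz":-1,"yaw":0},{"grip":100,"tx":-0.9,"ty":-0.8,"tz":-1,"yaw":0},{"grip":100,"tx":-0.9,"ty":-0.8,"tz":0,"yaw":0},{"grip":100,"tx":-0.9,"ty":-0.8,"tz":0,"yaw":0}]' |grep -E "pos|width|contact"
python3 - <<'E'
from h import *
p,d=grab("scene","s3")
for c,z in(("green",.092),("orange",.107)):
    for k,((u,v),r) in blobs(p,c):
        if 200<u<460 and v>130: print(c,round(u),round(v),round(r,1),[toplane("scene",(u,v),q).round(3)[:2].tolist() for q in(z,.012)])
print(move(.602,.091,.25))
cv2.imwrite("pics/s3c.png",cv2.resize(p[100:280,180:440],None,fx=3,fy=3)[:,:,::-1])
E
```

```text
tool_pos: [0.438, 0.2589, 0.08]
contact_force: [-0.9, -1.2, 6.6]
time: 16.55
tool_pos: [0.4374, 0.2588, 0.079]
ee_rot: [-0.352, -3.122, 0.0]
contact_force: [0.1, -0.2, 0.3]
grip_width: 0.497
grasp_force: 0.0
tool_pos: [0.4374, 0.2587, 0.0916]
contact_force: [-0.2, 1.0, 0.6]
grip_width: 1.0
tool_pos: [0.4376, 0.2588, 0.1927]
contact_force: [0.0, 0.7, -0.4]
grip_width: 0.997
tool_pos: [0.5027, 0.1634, 0.2525]
contact_force: [-0.0, -0.2, -0.2]
grip_width: 1.0
green 238 187 15.6 [[0.349, 0.098], [0.44, 0.262]]
green 234 159 6.7 [[0.435, 0.259], [0.541, 0.451]]
green 245 140 17.8 [[0.541, 0.372], [0.666, 0.585]]
orange 208 368 32.0 [[0.022, -0.375], [0.062, -0.276]]
orange 333 236 10.0 [[0.341, -0.235], [0.451, -0.105]]
orange 312 308 154.2 [[0.186, -0.369], [0.262, -0.268]]
orange 389 212 17.7 [[0.48, -0.237], [0.62, -0.108]]
orange 326 156 7.9 [[0.595, 0.082], [0.76, 0.28]]
[-5.53 -2.23  0.14]
```

View pics/s3c.png

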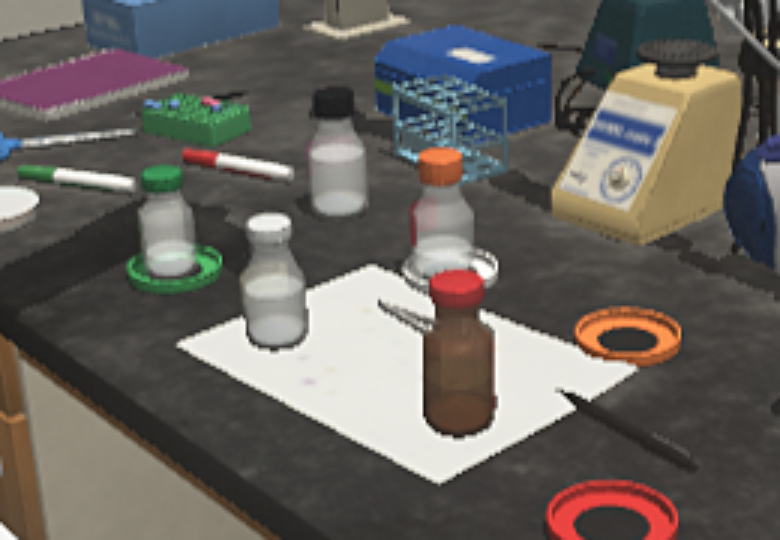

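The green bottle stands centred in the green saucer (crop 165,220). Next is the orange bottle.

```bash
python3 -m inch '[{"grip":100,"tx":-1,"ty":-0.4,"tz":0,"yaw":0},{"grip":100,"tx":-1,"ty":-0.4,"tz":0,"yaw":0},{"grip":100,"tx":-1,"ty":-0.4,"tz":0,"yaw":0},{"grip":100,"tx":-1,"ty":-0.4,"tz":0,"yaw":0},{"grip":100,"tx":-1,"ty":-0.4,"tz":0,"yaw":0}]' |grep pos
python3 -m inch '[{"grip":100,"tx":-0.4,"ty":-0.1,"tz":0,"yaw":0},{"grip":100,"tx":0,"ty":0,"tz":0.5,"yaw":0},{"grip":100,"tx":0,"ty":0,"tz":0.5,"yaw":0},{"grip":100,"tx":0,"ty":0,"tz":0,"yaw":0},{"grip":100,"tx":0,"ty":0,"tz":0,"yaw":0}]' |grep pos
python3 - <<'E'
from h import *
print(move(.601,.090,.094))
E
```

```text
tool_pos: [0.5909, 0.103, 0.2518]
tool_pos: [0.5977, 0.0995, 0.2314]
[-0.27 -0.43  6.87]
```

```bash
python3 -m inch '[{"grip":100,"tx":-0.27,"ty":-0.43,"tz":0.5,"yaw":0},{"grip":100,"tx":0,"ty":0,"tz":1,"yaw":0},{"grip":100,"tx":0,"ty":0,"tz":1,"yaw":0},{"grip":100,"tx":0,"ty":0,"tz":1,"yaw":0},{"grip":100,"tx":0,"ty":0,"tz":1,"yaw":0}]' |grep -E "pos|contact"
python3 -m inch '[{"grip":100,"tx":0,"ty":0,"tz":1,"yaw":0},{"grip":100,"tx":0,"ty":0,"tz":0.8,"yaw":0},{"grip":100,"tx":0,"ty":0,"tz":0.6,"yaw":0},{"grip":80,"tx":0,"ty":0,"tz":0,"yaw":0},{"grip":60,"tx":0,"ty":0,"tz":0,"yaw":0}]' |grep -E "pos|contact|width"
python3 -m inch '[{"grip":50,"tx":0,"ty":0,"tz":0,"yaw":0},{"grip":40,"tx":0,"ty":0,"tz":0,"yaw":0},{"grip":20,"tx":0,"ty":0,"tz":0,"yaw":0},{"grip":0,"tx":0,"ty":0,"tz":0,"yaw":0},{"grip":0,"tx":0,"ty":0,"tz":0,"yaw":0}]' 
python3 -m inch '[{"grip":0,"tx":0,"ty":0,"tz":-0.4,"yaw":0},{"grip":0,"tx":0,"ty":0,"tz":-0.6,"yaw":0},{"grip":0,"tx":0,"ty":0,"tz":-0.8,"yaw":0},{"grip":0,"tx":0,"ty":0,"tz":-0.5,"yaw":0},{"grip":0,"tx":0,"ty":0,"tz":0,"yaw":0}]'
python3 - <<'E'
from h import *
p,d=grab("scene","s4")
cv2.imwrite("pics/s4c.png",cv2.resize(p[80:280,220:440],None,fx=2.5,fy=2.5)[:,:,::-1])
p,d=grab("top")
for k,((u,v),r) in blobs(p,"orange"): 
  if 120<v<200: print(u,v,r,toplane("top",(u,v),.012))
print(move(.6225,-.104,.18))
E
```

```text
tool_pos: [0.6011, 0.0894, 0.1398]
contact_force: [0.0, 0.3, 0.4]
tool_pos: [0.6019, 0.0895, 0.094]
contact_force: [1.1, 0.2, -0.3]
grip_width: 0.611
time: 21.6
tool_pos: [0.6022, 0.09, 0.0944]
ee_rot: [0.352, 3.12, 0.002]
contact_force: [0.8, 1.7, 5.5]
grip_width: 0.401
grasp_force: 39.5
time: 22.22
tool_pos: [0.6021, 0.0895, 0.1407]
ee_rot: [0.352, 3.12, 0.002]
contact_force: [-0.3, -0.2, -2.2]
grip_width: 0.401
grasp_force: 40.0
364.890869140625 160.865478515625 17.033935546875 [ 0.62514431 -0.09999122  0.012     ]
[-3.2  -9.19 -2.04]
```

View pics/s4c.png

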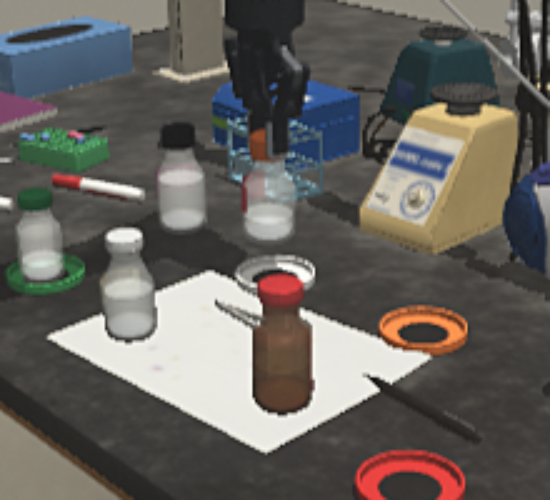

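```bash
python3 -m inch '[{"grip":0,"tx":-0.2,"ty":-0.6,"tz":-0.2,"yaw":0},{"grip":0,"tx":-0.35,"ty":-1,"tz":-0.2,"yaw":0},{"grip":0,"tx":-0.35,"ty":-1,"tz":-0.1,"yaw":0},{"grip":0,"tx":-0.35,"ty":-1,"tz":0,"yaw":0},{"grip":0,"tx":-0.35,"ty":-1,"tz":0,"yaw":0}]' |grep -E "pos|contact"
python3 -m inch '[{"grip":0,"tx":-0.35,"ty":-1,"tz":0,"yaw":0},{"grip":0,"tx":-0.35,"ty":-1,"tz":0,"yaw":0},{"grip":0,"tx":-0.35,"ty":-1,"tz":0,"yaw":0},{"grip":0,"tx":-0.3,"ty":-1,"tz":0,"yaw":0},{"grip":0,"tx":-0.2,"ty":-0.5,"tz":0,"yaw":0}]' |grep -E "pos|contact"
python3 -m inch '[{"grip":0,"tx":0,"ty":0,"tz":0.4,"yaw":0},{"grip":0,"tx":0,"ty":0,"tz":0.4,"yaw":0},{"grip":0,"tx":0,"ty":0,"tz":0.3,"yaw":0},{"grip":0,"tx":0,"ty":0,"tz":0,"yaw":0},{"grip":0,"tx":0,"ty":0,"tz":0,"yaw":0}]' |grep -E "pos|contact"
python3 - <<'E'
from h import *
print(move(.623,-.103,.0944))
E
```

```text
tool_pos: [0.612, -0.0103, 0.1495]
contact_force: [-0.7, 0.0, -2.5]
tool_pos: [0.6217, -0.1056, 0.1495]
contact_force: [0.1, 0.0, -2.4]
tool_pos: [0.6223, -0.1017, 0.1274]
contact_force: [0.4, 0.1, -2.4]
[-0.05 -0.06  1.65]
```

```bash
python3 -m inch '[{"grip":0,"tx":-0.05,"ty":-0.06,"tz":0.5,"yaw":0},{"grip":0,"tx":0,"ty":0,"tz":0.5,"yaw":0},{"grip":0,"tx":0,"ty":0,"tz":0.3,"yaw":0},{"grip":0,"tx":0,"ty":0,"tz":0.2,"yaw":0},{"grip":0,"tx":0,"ty":0,"tz":0.1,"yaw":0}]' |grep -E "pos|contact"
python3 -m inch '[{"grip":0,"tx":0,"ty":0,"tz":0.1,"yaw":0},{"grip":0,"tx":0,"ty":0,"tz":0.05,"yaw":0},{"grip":0,"tx":0,"ty":0,"tz":0,"yaw":0},{"grip":0,"tx":0,"ty":0,"tz":0,"yaw":0},{"grip":0,"tx":0,"ty":0,"tz":0,"yaw":0}]' |grep -E "pos|contact"
```

```text
tool_pos: [0.6228, -0.1034, 0.095]
contact_force: [0.2, 0.3, -1.6]
tool_pos: [0.6241, -0.1036, 0.0944]
contact_force: [-1.6, 1.1, 5.6]
```

```bash
python3 -m inch '[{"grip":20,"tx":0,"ty":0,"tz":0,"yaw":0},{"grip":38,"tx":0,"ty":0,"tz":0,"yaw":0},{"grip":42,"tx":0,"ty":0,"tz":0,"yaw":0},{"grip":48,"tx":0,"ty":0,"tz":0,"yaw":0},{"grip":60,"tx":0,"ty":0,"tz":0,"yaw":0}]' |grep -E "width|contact"
python3 -m inch '[{"grip":80,"tx":0,"ty":0,"tz":0,"yaw":0},{"grip":100,"tx":0,"ty":0,"tz":0,"yaw":0},{"grip":100,"tx":0,"ty":0,"tz":-0.3,"yaw":0},{"grip":100,"tx":0,"ty":0,"tz":-0.8,"yaw":0},{"grip":100,"tx":0,"ty":0,"tz":-1,"yaw":0}]' |grep -E "pos|width|contact"
python3 -m inch '[{"grip":100,"tx":0,"ty":0,"tz":-1,"yaw":0},{"grip":100,"tx":0,"ty":0,"tz":-1,"yaw":0},{"grip":100,"tx":0.5,"ty":0,"tz":-1,"yaw":0},{"grip":100,"tx":1,"ty":-0.3,"tz":-0.7,"yaw":0},{"grip":100,"tx":1,"ty":-0.3,"tz":0,"yaw":0}]' |grep -E "pos|contact"
python3 -m inch '[{"grip":100,"tx":1,"ty":-0.25,"tz":0,"yaw":0},{"grip":100,"tx":1,"ty":-0.25,"tz":0,"yaw":0},{"grip":100,"tx":1,"ty":-0.25,"tz":0,"yaw":0},{"grip":100,"tx":1,"ty":-0.25,"tz":0,"yaw":0},{"grip":100,"tx":1,"ty":-0.25,"tz":0,"yaw":0}]' |grep -E "pos|contact"
python3 -m inch '[{"grip":100,"tx":0.9,"ty":-0.3,"tz":0,"yaw":0},{"grip":100,"tx":0,"ty":0,"tz":0.5,"yaw":0},{"grip":100,"tx":0,"ty":0,"tz":0.5,"yaw":0},{"grip":100,"tx":0,"ty":0,"tz":0,"yaw":0},{"grip":100,"tx":0,"ty":0,"tz":0,"yaw":0}]' |grep -E "pos|contact"
python3 - <<'E'
from h import *
print(move(.449,-.104,.093))
p,d=grab("scene","s5")
cv2.imwrite("pics/s5c.png",cv2.resize(p[80:300,220:440],None,fx=2.5,fy=2.5)[:,:,::-1])
for c,z in(("orange",.108),("red",.107)):
    for k,((u,v),r) in blobs(p,c):
        if 200<u<460 and v>130: print(c,round(u),round(v),round(r,1),[toplane("scene",(u,v),q).round(3)[:2].tolist() for q in(z,.012)])
E
```

```text
contact_force: [-0.4, -0.2, -0.3]
grip_width: 0.601
tool_pos: [0.623, -0.1035, 0.1358]
contact_force: [1.0, -0.1, 0.3]
grip_width: 1.001
tool_pos: [0.5712, -0.1042, 0.2104]
contact_force: [0.2, 0.2, 0.3]
tool_pos: [0.4671, -0.1061, 0.2089]
contact_force: [-0.3, -0.4, -0.6]
tool_pos: [0.4498, -0.1079, 0.1881]
contact_force: [-0.5, 0.4, 0.3]
[0.08 0.18 4.76]
orange 208 368 32.0 [[0.021, -0.376], [0.062, -0.276]]
orange 333 236 10.0 [[0.34, -0.236], [0.451, -0.105]]
orange 312 308 154.2 [[0.185, -0.37], [0.262, -0.268]]
orange 389 212 17.7 [[0.48, -0.237], [0.622, -0.106]]
orange 389 174 8.9 [[0.617, -0.108], [0.788, 0.051]]
red 384 274 22.1 [[0.32, -0.377], [0.426, -0.278]]
red 332 195 9.2 [[0.452, -0.104], [0.586, 0.054]]
```

View pics/s5c.png

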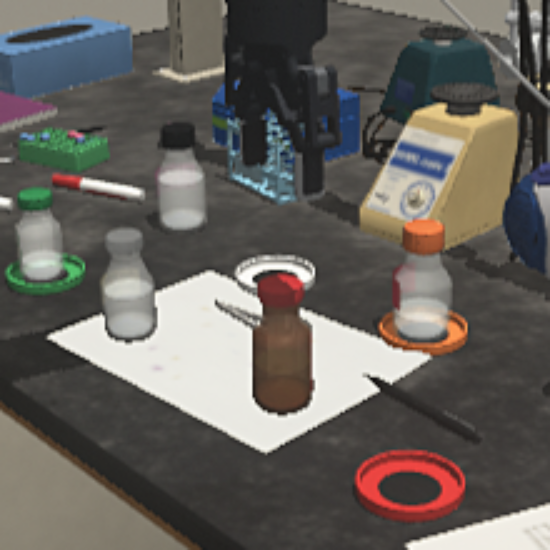

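The orange bottle stands in the orange saucer (crop 424,290). Next I grip the red bottle.

```bash
python3 -m inch '[{"grip":100,"tx":0.05,"ty":0.18,"tz":0.8,"yaw":0},{"grip":100,"tx":0,"ty":0,"tz":1,"yaw":0},{"grip":100,"tx":0,"ty":0,"tz":1,"yaw":0},{"grip":100,"tx":0,"ty":0,"tz":1,"yaw":0},{"grip":100,"tx":0,"ty":0,"tz":0.95,"yaw":0}]' |grep -E "pos|contact"
python3 -m inch '[{"grip":80,"tx":0,"ty":0,"tz":0,"yaw":0},{"grip":60,"tx":0,"ty":0,"tz":0,"yaw":0},{"grip":50,"tx":0,"ty":0,"tz":0,"yaw":0},{"grip":40,"tx":0,"ty":0,"tz":0,"yaw":0},{"grip":20,"tx":0,"ty":0,"tz":0,"yaw":0}]' |grep -E "pos|contact|width"
python3 -m inch '[{"grip":0,"tx":0,"ty":0,"tz":0,"yaw":0},{"grip":0,"tx":0,"ty":0,"tz":0,"yaw":0},{"grip":0,"tx":0,"ty":0,"tz":0,"yaw":0},{"grip":0,"tx":0,"ty":0,"tz":0,"yaw":0},{"grip":0,"tx":0,"ty":0,"tz":0,"yaw":0}]' 
python3 -m inch '[{"grip":0,"tx":0,"ty":0,"tz":-0.4,"yaw":0},{"grip":0,"tx":0,"ty":0,"tz":-0.6,"yaw":0},{"grip":0,"tx":0,"ty":0,"tz":-0.8,"yaw":0},{"grip":0,"tx":0,"ty":-0.2,"tz":-0.5,"yaw":0},{"grip":0,"tx":0,"ty":-0.5,"tz":-0.2,"yaw":0}]' 
python3 -m inch '[{"grip":0,"tx":-0.1,"ty":-1,"tz":0,"yaw":0},{"grip":0,"tx":-0.1,"ty":-1,"tz":0,"yaw":0},{"grip":0,"tx":-0.1,"ty":-1,"tz":0,"yaw":0},{"grip":0,"tx":-0.1,"ty":-1,"tz":0,"yaw":0},{"grip":0,"tx":-0.1,"ty":-1,"tz":0,"yaw":0}]' |grep -E "pos|contact"
python3 -m inch '[{"grip":0,"tx":-0.15,"ty":-1,"tz":0,"yaw":0},{"grip":0,"tx":-0.15,"ty":-0.9,"tz":0,"yaw":0},{"grip":0,"tx":-0.1,"ty":-0.6,"tz":0,"yaw":0},{"grip":0,"tx":0,"ty":-0.3,"tz":0,"yaw":0},{"grip":0,"tx":0,"ty":0,"tz":0,"yaw":0}]' |grep -E "pos|contact"
python3 - <<'E'
from h import *
print(move(.429,-.275,.098))
E
```

```text
tool_pos: [0.4488, -0.1038, 0.0917]
contact_force: [-0.1, 0.2, 1.0]
tool_pos: [0.4501, -0.1044, 0.0943]
contact_force: [0.3, -1.0, 5.7]
grip_width: 0.414
time: 30.5
tool_pos: [0.4502, -0.1045, 0.0943]
ee_rot: [0.352, 3.12, 0.0]
contact_force: [0.4, -0.2, 5.4]
grip_width: 0.415
grasp_force: 40.1
time: 31.12
tool_pos: [0.4467, -0.1181, 0.1443]
ee_rot: [0.351, 3.12, 0.001]
contact_force: [-0.1, -0.3, -2.5]
grip_width: 0.417
grasp_force: 40.5
tool_pos: [0.4329, -0.2188, 0.1432]
contact_force: [-0.5, 0.5, -2.6]
tool_pos: [0.4287, -0.274, 0.1432]
contact_force: [-0.4, 0.2, -3.1]
[-0.03 -0.05  2.26]
```

```bash
python3 -m inch '[{"grip":0,"tx":-0.03,"ty":-0.05,"tz":0.6,"yaw":0},{"grip":0,"tx":0,"ty":0,"tz":0.6,"yaw":0},{"grip":0,"tx":0,"ty":0,"tz":0.5,"yaw":0},{"grip":0,"tx":0,"ty":0,"tz":0.3,"yaw":0},{"grip":0,"tx":0,"ty":0,"tz":0.15,"yaw":0}]' |grep -E "pos|contact"
python3 -m inch '[{"grip":0,"tx":0,"ty":0,"tz":0.1,"yaw":0},{"grip":0,"tx":0,"ty":0,"tz":0.1,"yaw":0},{"grip":0,"tx":0,"ty":0,"tz":0.05,"yaw":0},{"grip":0,"tx":0,"ty":0,"tz":0,"yaw":0},{"grip":0,"tx":0,"ty":0,"tz":0,"yaw":0}]' |grep -E "pos|contact"
```

```text
tool_pos: [0.4292, -0.2749, 0.0998]
contact_force: [-0.2, 0.4, -2.9]
tool_pos: [0.4314, -0.2759, 0.0984]
contact_force: [-2.8, 2.2, 14.7]
```

```bash
python3 -m inch '[{"grip":20,"tx":0,"ty":0,"tz":-0.05,"yaw":0},{"grip":38,"tx":0,"ty":0,"tz":0,"yaw":0},{"grip":43,"tx":0,"ty":0,"tz":0,"yaw":0},{"grip":50,"tx":0,"ty":0,"tz":0,"yaw":0},{"grip":60,"tx":0,"ty":0,"tz":0,"yaw":0}]' |grep -E "width|contact"
python3 -m inch '[{"grip":80,"tx":0,"ty":0,"tz":0,"yaw":0},{"grip":100,"tx":0,"ty":0,"tz":0,"yaw":0},{"grip":100,"tx":0,"ty":0,"tz":-0.3,"yaw":0},{"grip":100,"tx":0,"ty":0,"tz":-0.8,"yaw":0},{"grip":100,"tx":0,"ty":0,"tz":-1,"yaw":0}]' |grep -E "pos|width|contact"
python3 -m inch '[{"grip":100,"tx":0,"ty":0,"tz":-1,"yaw":0},{"grip":100,"tx":-0.5,"ty":0,"tz":-1,"yaw":0},{"grip":100,"tx":-0.5,"ty":0,"tz":-1,"yaw":0},{"grip":100,"tx":-0.5,"ty":0.5,"tz":-0.5,"yaw":0},{"grip":100,"tx":0.2,"ty":1,"tz":0,"yaw":0}]' |grep -E "pos|contact"
python3 - <<'E'
from h import *
p,d=grab("scene","s6")
cv2.imwrite("pics/s6c.png",cv2.resize(p[120:300,220:440],None,fx=3,fy=3)[:,:,::-1])
q,d=grab("top"); cv2.imwrite("pics/t6c.png",cv2.resize(q[140:270,210:470],None,fx=3,fy=3)[:,:,::-1])
for c,z in(("green",.093),("orange",.108),("red",.111)):
  for n,im in(("scene",p),("top",q)):
    for k,((u,v),r) in blobs(im,c):
        if r<30 and 200<u<460 and v>130: print(n,c,round(u),round(v),round(r,1),[toplane(n,(u,v),zz).round(3)[:2].tolist() for zz in(z,.012)])
E
```

```text
contact_force: [0.2, -0.2, 0.2]
grip_width: 0.599
tool_pos: [0.4294, -0.2751, 0.1396]
contact_force: [0.2, 0.6, -0.3]
grip_width: 0.999
tool_pos: [0.4627, -0.2516, 0.2096]
contact_force: [0.1, 0.4, -0.6]
scene green 238 187 15.6 [[0.348, 0.096], [0.44, 0.262]]
scene green 234 159 6.7 [[0.434, 0.256], [0.541, 0.451]]
scene green 245 140 17.8 [[0.54, 0.369], [0.666, 0.585]]
top green 228 238 17.0 [[0.43, 0.24], [0.437, 0.259]]
scene orange 384 271 11.4 [[0.326, -0.373], [0.434, -0.272]]
scene orange 385 254 16.7 [[0.362, -0.34], [0.478, -0.232]]
scene orange 389 212 17.7 [[0.48, -0.237], [0.622, -0.106]]
scene orange 389 174 8.9 [[0.617, -0.108], [0.788, 0.051]]
top orange 439 234 10.4 [[0.421, -0.257], [0.428, -0.279]]
top orange 365 160 17.1 [[0.604, -0.093], [0.627, -0.1]]
scene red 384 274 22.1 [[0.316, -0.381], [0.426, -0.278]]
scene red 386 226 10.8 [[0.43, -0.276], [0.566, -0.149]]
top red 437 233 18.4 [[0.423, -0.252], [0.431, -0.274]]
```

View pics/s6c.png

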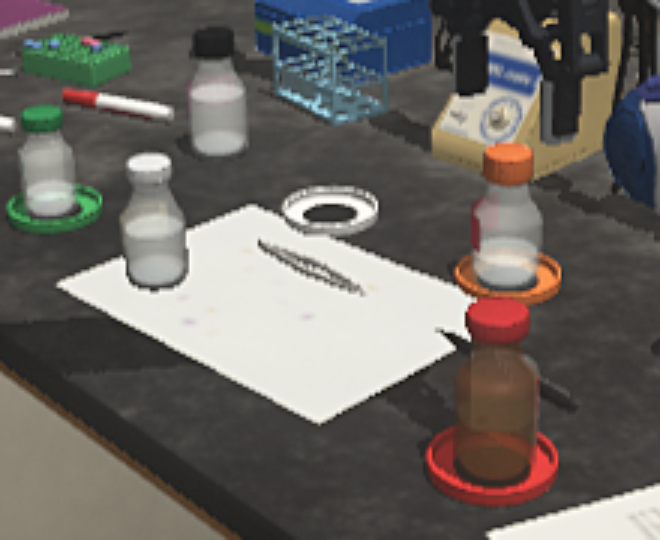

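View pics/t6c.png

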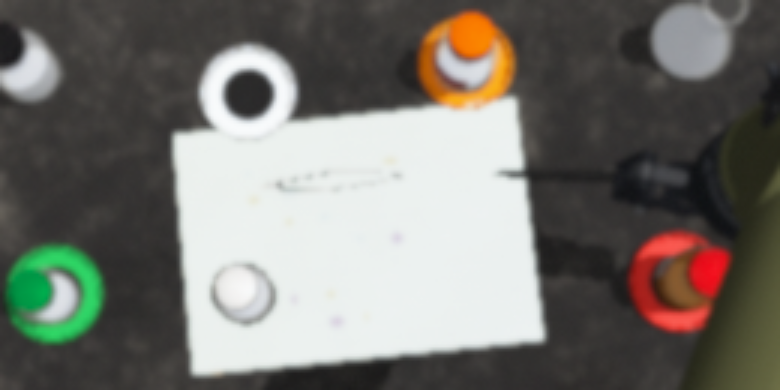

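The red, green and orange bottles stand in their saucers. The empty white saucer is at top (293,170.7) and scene (330,189.3), and the white cap is at top (289,236) and scene (270,176).

```bash
python3 - <<'E'
from h import *
print(toplane("top",(292.8,170.7),.012),toplane("scene",(330,189.3),.011),toplane("top",(293,171.7),.004))
print(toplane("top",(289,236),.099),toplane("scene",(270,176),.097))
print(move(.432,.09,.21))
E
python3 -m inch '[{"grip":100,"tx":0.23,"ty":1,"tz":0,"yaw":0},{"grip":100,"tx":0.23,"ty":1,"tz":0,"yaw":0},{"grip":100,"tx":0.23,"ty":1,"tz":0,"yaw":0},{"grip":100,"tx":0.23,"ty":1,"tz":0,"yaw":0},{"grip":100,"tx":0.23,"ty":1,"tz":0,"yaw":0}]' |grep pos
python3 -m inch '[{"grip":100,"tx":0.23,"ty":1,"tz":0,"yaw":0},{"grip":100,"tx":0.23,"ty":1,"tz":0,"yaw":0},{"grip":100,"tx":0.23,"ty":1,"tz":0,"yaw":0},{"grip":100,"tx":0.23,"ty":1,"tz":0,"yaw":0},{"grip":100,"tx":0.23,"ty":1,"tz":0,"yaw":0}]' |grep pos
python3 -m inch '[{"grip":100,"tx":0.23,"ty":1,"tz":0,"yaw":0},{"grip":100,"tx":0.23,"ty":1,"tz":0,"yaw":0},{"grip":100,"tx":0.23,"ty":1,"tz":0,"yaw":0},{"grip":100,"tx":0.23,"ty":1,"tz":0,"yaw":0},{"grip":100,"tx":0.23,"ty":1,"tz":0,"yaw":0}]' |grep pos
python3 -m inch '[{"grip":100,"tx":0.5,"ty":1,"tz":0,"yaw":0},{"grip":100,"tx":0.7,"ty":0.2,"tz":0,"yaw":0},{"grip":100,"tx":0.4,"ty":0.2,"tz":0,"yaw":0},{"grip":100,"tx":0,"ty":0,"tz":0,"yaw":0},{"grip":100,"tx":0,"ty":0,"tz":0,"yaw":0}]' |grep pos
python3 -c "
from h import *
print(move(.431,.090,.083))"
```

```text
[0.60581085 0.08873207 0.012     ] [0.60689817 0.08576267 0.011     ] [0.60492585 0.08896345 0.004     ]
[0.42849007 0.09323069 0.099     ] [0.43140558 0.09010357 0.097     ]
[ 5.19 16.19 -0.05]
tool_pos: [0.4611, -0.1487, 0.2082]
tool_pos: [0.461, -0.0461, 0.2082]
tool_pos: [0.461, 0.0565, 0.2082]
tool_pos: [0.4363, 0.09, 0.2085]
[ 0.26 -0.06  6.27]
```

```bash
python3 -m inch '[{"grip":100,"tx":0.33,"ty":0.03,"tz":0.5,"yaw":0},{"grip":100,"tx":0,"ty":0,"tz":0.8,"yaw":0},{"grip":100,"tx":0,"ty":0,"tz":1,"yaw":0},{"grip":100,"tx":0,"ty":0,"tz":1,"yaw":0},{"grip":100,"tx":0,"ty":0,"tz":1,"yaw":0}]' |grep -E "pos|contact"
python3 -m inch '[{"grip":100,"tx":0,"ty":0,"tz":0.9,"yaw":0},{"grip":100,"tx":0,"ty":0,"tz":0.6,"yaw":0},{"grip":100,"tx":0,"ty":0,"tz":0.4,"yaw":0},{"grip":80,"tx":0,"ty":0,"tz":0,"yaw":0},{"grip":60,"tx":0,"ty":0,"tz":0,"yaw":0}]' |grep -E "pos|contact"
python3 -m inch '[{"grip":50,"tx":0,"ty":0,"tz":0,"yaw":0},{"grip":40,"tx":0,"ty":0,"tz":0,"yaw":0},{"grip":20,"tx":0,"ty":0,"tz":0,"yaw":0},{"grip":0,"tx":0,"ty":0,"tz":0,"yaw":0},{"grip":0,"tx":0,"ty":0,"tz":0,"yaw":0}]' 
python3 -m inch '[{"grip":0,"tx":0,"ty":0,"tz":0,"yaw":0},{"grip":0,"tx":0,"ty":0,"tz":-0.4,"yaw":0},{"grip":0,"tx":0,"ty":0,"tz":-0.7,"yaw":0},{"grip":0,"tx":-0.1,"ty":0,"tz":-0.8,"yaw":0},{"grip":0,"tx":-0.3,"ty":0,"tz":-0.6,"yaw":0}]' 
python3 -c "
from h import *
print(move(.606,.0875,.13))"
```

```text
tool_pos: [0.4291, 0.0924, 0.1204]
contact_force: [-0.3, 0.5, -0.7]
tool_pos: [0.4302, 0.0929, 0.0848]
contact_force: [-1.0, 0.3, 0.2]
time: 39.98
tool_pos: [0.4304, 0.0932, 0.085]
ee_rot: [0.352, 3.12, 0.002]
contact_force: [-0.0, 0.3, 4.9]
grip_width: 0.381
grasp_force: 39.7
time: 40.6
tool_pos: [0.4381, 0.0911, 0.1358]
ee_rot: [0.352, 3.121, 0.001]
contact_force: [0.8, 0.2, -2.9]
grip_width: 0.382
grasp_force: 40.1
[-8.22  1.69  0.3 ]
```

```bash
python3 -m inch '[{"grip":0,"tx":-0.7,"ty":0.1,"tz":0,"yaw":0},{"grip":0,"tx":-1,"ty":0.2,"tz":0,"yaw":0},{"grip":0,"tx":-1,"ty":0.2,"tz":0,"yaw":0},{"grip":0,"tx":-1,"ty":0.2,"tz":0,"yaw":0},{"grip":0,"tx":-1,"ty":0.2,"tz":0,"yaw":0}]' |grep -E "pos|contact"
python3 -m inch '[{"grip":0,"tx":-1,"ty":0.2,"tz":0,"yaw":0},{"grip":0,"tx":-1,"ty":0.2,"tz":0,"yaw":0},{"grip":0,"tx":-0.8,"ty":0.2,"tz":0,"yaw":0},{"grip":0,"tx":-0.4,"ty":0.2,"tz":0,"yaw":0},{"grip":0,"tx":0,"ty":0,"tz":0,"yaw":0}]' |grep -E "pos|contact"
python3 -c "
from h import *
print(move(.606,.0875,.089))"
```

```text
tool_pos: [0.5344, 0.0873, 0.1336]
contact_force: [0.6, 0.3, -2.0]
tool_pos: [0.5994, 0.0891, 0.1336]
contact_force: [-0.9, 0.1, -2.6]
[-0.34 -0.    2.23]
```

```bash
python3 -m inch '[{"grip":0,"tx":-0.34,"ty":0,"tz":0.3,"yaw":0},{"grip":0,"tx":0,"ty":0,"tz":0.6,"yaw":0},{"grip":0,"tx":0,"ty":0,"tz":0.6,"yaw":0},{"grip":0,"tx":0,"ty":0,"tz":0.4,"yaw":0},{"grip":0,"tx":0,"ty":0,"tz":0.2,"yaw":0}]' |grep -E "pos|contact"
python3 -m inch '[{"grip":0,"tx":0,"ty":0,"tz":0.1,"yaw":0},{"grip":0,"tx":0,"ty":0,"tz":0.05,"yaw":0},{"grip":0,"tx":0,"ty":0,"tz":0,"yaw":0},{"grip":0,"tx":0,"ty":0,"tz":0,"yaw":0},{"grip":0,"tx":0,"ty":0,"tz":0,"yaw":0}]' |grep -E "pos|contact"
```

```text
tool_pos: [0.6052, 0.0874, 0.0914]
contact_force: [-0.1, 0.4, -1.9]
tool_pos: [0.6059, 0.0874, 0.0895]
contact_force: [-0.7, -0.6, -2.7]
```

```bash
python3 -m inch '[{"grip":0,"tx":0,"ty":0,"tz":0.05,"yaw":0},{"grip":0,"tx":0,"ty":0,"tz":0.05,"yaw":0},{"grip":0,"tx":0,"ty":0,"tz":0.02,"yaw":0},{"grip":0,"tx":0,"ty":0,"tz":0,"yaw":0},{"grip":0,"tx":0,"ty":0,"tz":0,"yaw":0}]' |grep -E "pos|contact"
```

```text
tool_pos: [0.607, 0.0875, 0.0891]
contact_force: [-1.4, 0.1, 7.2]
```

```bash
python3 -m inch '[{"grip":20,"tx":0,"ty":0,"tz":0,"yaw":0},{"grip":35,"tx":0,"ty":0,"tz":0,"yaw":0},{"grip":40,"tx":0,"ty":0,"tz":0,"yaw":0},{"grip":48,"tx":0,"ty":0,"tz":0,"yaw":0},{"grip":60,"tx":0,"ty":0,"tz":0,"yaw":0}]' |grep -E "width|contact"
python3 -m inch '[{"grip":80,"tx":0,"ty":0,"tz":0,"yaw":0},{"grip":100,"tx":0,"ty":0,"tz":0,"yaw":0},{"grip":100,"tx":0,"ty":0,"tz":-0.3,"yaw":0},{"grip":100,"tx":0,"ty":0,"tz":-0.8,"yaw":0},{"grip":100,"tx":0,"ty":0,"tz":-1,"yaw":0}]' |grep -E "pos|width|contact"
python3 -m inch '[{"grip":100,"tx":0,"ty":0,"tz":-1,"yaw":0},{"grip":100,"tx":0,"ty":0,"tz":-1,"yaw":0},{"grip":100,"tx":0,"ty":0,"tz":-1,"yaw":0},{"grip":100,"tx":0,"ty":0,"tz":-1,"yaw":0},{"grip":100,"tx":0,"ty":0,"tz":-0.5,"yaw":0}]' |grep -E "pos|contact"
python3 -m inch '[{"grip":100,"tx":0,"ty":0,"tz":0,"yaw":0},{"grip":100,"tx":0,"ty":0,"tz":0,"yaw":0},{"grip":100,"tx":0,"ty":0,"tz":0,"yaw":0},{"grip":100,"tx":0,"ty":0,"tz":0,"yaw":0},{"grip":100,"tx":0,"ty":0,"tz":0,"yaw":0}]' |grep -E "time"
python3 -c "
from h import *
p,d=grab('scene');cv2.imwrite('pics/s7c.png',cv2.resize(p[120:300,210:490],None,fx=2.8,fy=2.8)[:,:,::-1])"
```

```text
contact_force: [-0.1, 0.1, -0.9]
grip_width: 0.602
tool_pos: [0.6059, 0.0874, 0.1304]
contact_force: [0.0, 0.2, -0.4]
grip_width: 1.002
tool_pos: [0.6063, 0.0874, 0.2207]
contact_force: [-0.8, 1.1, 0.1]
time: 46.22
```

View pics/s7c.png

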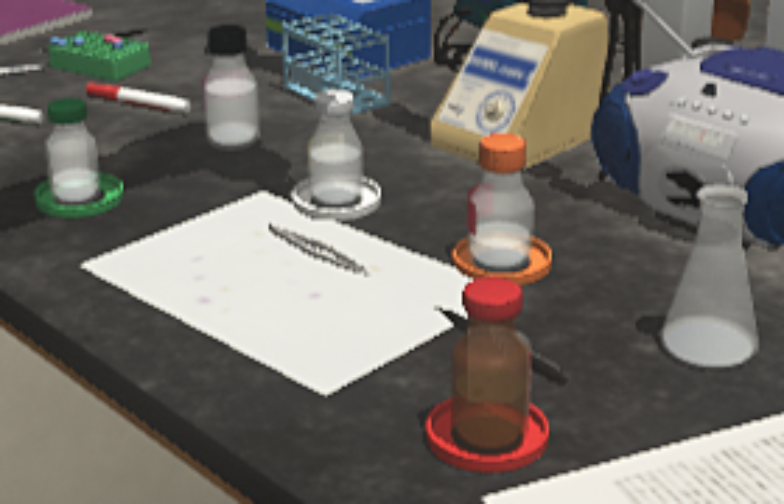

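All four bottles stand upright in the saucers of their cap colours: green (72,190), white (336,195), orange (500,255) and red (488,435). The black-capped bottle and the flask have not moved.

```bash
python3 -c "
from bench import close_job
print(close_job())"
```

```text
the job is handed in; nothing more can be done
None
```

The job is handed in at about 46 s: in the last picture all four bottles stand upright in their matching saucers, the black-capped bottle and the flask look unmoved, and the gripper is clear; no verdict was returned.

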